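# Put the bench tools away with their own kind

### The arm

A 6-joint arm with a two-finger parallel gripper is mounted at the origin on the work surface. World frame = base frame: x ahead of the robot, y to its left, z up, the work surface at z = 0. Lengths are in m, angles in degrees, forces in N, time in s.
With the tool pointing down it reaches from about 0.4 to 0.825 m from the base axis. Payload 7 kg.
Tool frame: the origin (TCP) lies at the centre of the arm's flange, where the gripper is bolted on; the fingertips stand 178 mm ahead of it and the grasp point (between the pads) lies 159 mm ahead of it; x points along the fingers, y is the direction in which the jaws open and shut, and the axes are right-handed (so a half turn about x gives the same grasp; the last joint's range is limited). The gripper opens to 88 mm and grips with 3 to 60 N. Pads are 19 mm wide; open, the fingers measure 130 mm over their backs; the gripper's body (78 mm by 193 mm) begins 47 mm behind the grasp point.
Start: joints at [16.507, 20.546, 0.682, 0, -70.136, -16.507], TCP at [0.675, -0, 0.405] pointing down, gripper open.
Joint ranges: [-176.03, 176.03], [-82.01, 121.73], [-58.28, 71.71], [-173.87, 95.51], [-174.79, -0.11], [-173.66, 173.66]. Speed limits (degrees/s): [136.94, 136.94, 172.46, 180, 180, 180].

### API

Orientations are given as [roll, pitch, yaw] about the fixed x, y, z axes, in that order (R = Rz(yaw) Ry(pitch) Rx(roll)).
In Python, from plant import ctrl gives the robot as it stands. The module is installed in compiled form; this text tells all that it offers.
- The arm moves only by the shell command python3 -m inch 'ROWS'. ROWS is JSON, one flat list of numbers, 7 for each row, row after row: the shift along the tool's x, y, z in m, then the turn, a rotation vector about the tool's x, y, z in degrees, then the finger opening in m, from 0 to 0.0876. In form: [dx, dy, dz, rx, ry, rz, hand, dx, dy, dz, rx, ry, rz, hand, ...]. A call has 1 to 20 rows; each row shifts and turns the pose as measured when the row begins, along the tool's axes as they then stand; what a row does not reach is not made up. A row lasts 1/8 s, in which the tool goes at most 62.5 mm and 10.7 degrees, less where a joint would pass 70% of its speed; a pose out of reach is approached as far as the arm can. A call with a gripper value outside its range is refused whole. The fingers move at their own pace and stop on an object; the grip force is fixed at half the most. Time passes only in rows, so rows that do not move let the fingers close. It gives the time, the measured TCP pose, the force and the opening at its end, in the units of the state.
- ctrl.get_obs(): the state, without advancing time (a new reading comes with each control period).
- ctrl.snapshot(name): name is "scene" or "side" or "wrist"; returns a dict with "color" (400x640x3 uint8, red, green, blue), "depth" (400x640 float32, m along the optical axis (not along the pixel's ray), 0 where there is no reading), "K" (3x3 intrinsics, pixels), "k1" (the pictures are not rectified: a ray, as slopes to the right and down, at radius r is drawn at 1 + k1 r^2 times it, then the intrinsics apply), "position" and "attitude" of the camera in the world; the wrist camera has in their place "hand_eye" (4x4, takes a point from camera to tool coordinates, whose origin is the TCP and whose axes are the tool frame's). Camera axes: x right, y up, looking along -z (the intrinsics and any distortion apply to the point x, -y, -z); pixel columns grow to the right and rows downward; lengths in m; the calibration is good to about 2 mm. A picture is of the moment at which its call begins: read the wrist's pose just before it.
- ctrl.close_job(): hands the job in, once; it reports no verdict.
The state is a dict: "clock": time; "joint_pos": joint angles; "qvel": joint speeds; "tau": joint torques, N m; "tool_pos": TCP position; "orientation": TCP orientation; "force": force on the tool from outside, world axes, zero at the start; "moment": the same for the moment, N m; "opening": finger opening in m.
Only numpy, scipy, OpenCV 4.12 (cv2) and the standard library are available. Lean on these libraries where they do the work, as an engineer would, in place of code of your own. Each camera call takes 0.05 s, during which the arm holds its last target.

### The job

Clear the soldering bench: the screwdriver and the side cutters lying out on the mat go back into the two tool trays, each into the tray that already holds a tool of its own kind (look which tray that is today). Lay them right down inside rather than throwing or dropping them in, leave the ones already there in their trays, and do not push the solder reel, the battery or the circuit board out of their places.

Things in the scene. Friction and masses are not known exactly. Their poses are not given: they have to be found in the camera images.
- screwdriver: screwdriver to put away, on the mat, facing anywhere: 145 mm, 60 g; blue hexagonal handle 85 long, 22 mm across flats, 25 over corners; steel blade 60 long, 5 thick. Origin on its underside, centre line, near the centre of mass, 14 mm ahead of the handle's middle (handle from x = -56 to +28 mm). x points to the blade's tip, y across, z up; axis 11 mm up. Grip across the handle near x = -5.
- screwdriver_tip (a point): the blade's tip of the screwdriver to put away, 88 mm along x from its origin, on the axis 11 mm up
- screwdriver_butt (a point): the handle's end of the screwdriver to put away, at x = -56 mm from its origin, on the axis 11 mm up
- cutters: side cutters to put away (rigid, jaws shut), flat on the mat, facing anywhere: 134 mm, 11 mm thick, 80 g; two bowed blue handles, steel head. Origin on the underside midway between the handles, near the centre of mass. x points to the jaws, y across the handles, z up. Handles round (11 mm), 48 mm over both at x = -10 mm, within 2 mm of that from x = -30 to +5: grip there from outside.
- cutters_tip (a point): the point of the jaws of the side cutters to put away, 71 mm along x from its origin, 5.5 mm up
- cutters_butt (a point): midway between the handle ends of the side cutters to put away, at x = -63 mm from its origin, 5.5 mm up
- screwdriver_in_tray: another screwdriver, 130 mm long (handle 80 mm, 22 across flats; blade 50), already in one of the trays, either one, roughly lengthwise, 20 to 32 mm off the tray's middle line on its +y side. Same axes; origin on its underside, handle from x = -54 to +26 mm. It stands up to 25 mm above the tray's floor.
- cutters_in_tray: another pair of side cutters, 141 mm long, 50 mm over the handles, 11 mm thick, already in the other tray, roughly lengthwise, 20 to 32 mm off the tray's middle line on its +y side. Same axes, origin on the underside between the handles.
- tray_a: shallow open grey plastic tool tray, stuck down, the one on the robot's left, standing on the mat: outside 250 mm along its x, 190 mm along its y, 45 mm high; walls and floor 4 mm thick, inside 242 x 182 mm. Origin at the centre of its underside; x along its length, y across it. What it holds changes from day to day.
- tray_b: the second tray, just like tray_a, always the one on the robot's right
- solder_reel: bystander: a reel of solder standing on its flange, 55 mm in diameter, 45 mm high, on the far part of the mat; origin under its centre
- battery: bystander: a 9 V block battery lying flat, 49 x 27 x 18 mm, on the far part of the mat; origin under its centre
- circuit_board: bystander: a green circuit board 45 x 80 mm with parts on it, 15 mm high, on the far part of the mat; origin under its centre
- station: bystander, fixed: soldering station 180 x 115 mm, with its iron in the stand 230 mm high, on the bench off the mat's right-hand side; origin under its centre
- mat_top (a point): a point on the top of the tan protective mat (3 mm above the bench), on which the tools, trays and bystanders stand

How it is judged (in metres and radians):
At the end, for the whole second after the job is handed in: The cutters are in the tray that held cutters at the start, the screwdriver in the one that held a screwdriver, the tools found there still in them. Each tool put away has its middle within the tray's outline and both ends below the rim (45 mm above its underside). All rest (under 20 mm/s) (((x of cutters in the frame of tray_a between -0.125 and 0.125 m and y of cutters in the frame of tray_a between -0.095 and 0.095 m and z of each of cutters_tip, cutters_butt in the frame of tray_a below 0.045 m and x of cutters_in_tray in the frame of tray_a between -0.125 and 0.125 m and y of cutters_in_tray in the frame of tray_a between -0.095 and 0.095 m and x of screwdriver in the frame of tray_b between -0.125 and 0.125 m and y of screwdriver in the frame of tray_b between -0.095 and 0.095 m and z of each of screwdriver_tip, screwdriver_butt in the frame of tray_b below 0.045 m and x of screwdriver_in_tray in the frame of tray_b between -0.125 and 0.125 m and y of screwdriver_in_tray in the frame of tray_b between -0.095 and 0.095 m) or (x of cutters in the frame of tray_b between -0.125 and 0.125 m and y of cutters in the frame of tray_b between -0.095 and 0.095 m and z of each of cutters_tip, cutters_butt in the frame of tray_b below 0.045 m and x of cutters_in_tray in the frame of tray_b between -0.125 and 0.125 m and y of cutters_in_tray in the frame of tray_b between -0.095 and 0.095 m and x of screwdriver in the frame of tray_a between -0.125 and 0.125 m and y of screwdriver in the frame of tray_a between -0.095 and 0.095 m and z of each of screwdriver_tip, screwdriver_butt in the frame of tray_a below 0.045 m and x of screwdriver_in_tray in the frame of tray_a between -0.125 and 0.125 m and y of screwdriver_in_tray in the frame of tray_a between -0.095 and 0.095 m)) and linear speed of each of cutters, screwdriver, cutters_in_tray, screwdriver_in_tray below 0.02 m/s); the robot touches nothing.
It fails at once if the screwdriver is thrown or dropped (moves faster than 1.1 m/s, a fall of about 60 mm, while not touched by the fingers) (contact force between the fingers and screwdriver below 0.05 N and linear speed of screwdriver above 1.1 m/s).
It fails at once if the side cutters are thrown or dropped (move faster than 1.1 m/s, a fall of about 60 mm, while not touched by the fingers) (contact force between the fingers and cutters below 0.05 N and linear speed of cutters above 1.1 m/s).
It fails at once if a tool that was already in a tray is lifted out (height (world z) of any of screwdriver_in_tray, cutters_in_tray above 0.07 m).
It fails at once if the solder reel, the battery or the circuit board is pushed more than 30 mm (distance of any of solder_reel, battery, circuit_board from where it was at the start of the episode above 0.03 m).
It also fails if it takes over 56 s, if anything falls off the work surface, if the arm or the gripper's body presses on something with over 40 N, if the wrist force passes 120 N, or if a joint passes its speed limit or range.

## Working session

There is one attempt and no reset: what is moved stays moved. The work goes in short steps, Python scripts to look and compute and a shell command to move; the robot and the scene stay as the last step left them, time stands still between calls to the robot, and variables do not carry over. Pictures are saved under pics/ and viewed, and the job is handed in when it is done.

```bash
mkdir -p pics; ls; python3 - <<'E'
from plant import ctrl
import cv2,json,numpy as np
print(ctrl.get_obs())
for n in ["scene","side","wrist"]:
    s=ctrl.snapshot(n)
    cv2.imwrite(f"pics/{n}0.png",s["color"][:,:,::-1])
    np.savez(f"{n}0.npz",**s)
    print(n,s["K"],s["k1"],s.get("position"),s.get("attitude"),s.get("hand_eye"),s["depth"].min(),s["depth"].max())
E
```

```text
pics
{'clock': 0.0, 'joint_pos': array([ 1.65071391e+01,  2.05904371e+01,  6.34473454e-01, -1.99066926e-02,
       -7.01356187e+01, -1.65061794e+01]), 'qvel': array([ 0.02894574, -0.00709957, -0.00839917, -0.03633558, -0.03346118,
       -0.0083958 ]), 'tau': array([-8.00930356e-04, -5.82726967e+01,  2.93058443e+01,  6.99745238e+00,
        6.93249181e-03, -2.06530804e-04]), 'tool_pos': array([6.74807022e-01, 1.57642702e-06, 4.03739699e-01]), 'orientation': array([  94.95900174,   89.90652463, -175.04681773]), 'force': array([0.38626982, 0.46293217, 0.06421123]), 'moment': array([ 0.03640358,  0.06201871, -0.03579581]), 'opening': 0.08759089092779106}
scene [[407.34190553   0.         326.29912908]
 [  0.         407.34190553 201.63800735]
 [  0.           0.           1.        ]] -0.05159775113930921 [1.19685238 0.34599168 0.92025231] [ 40.87589069  -0.23217969 128.01465451] None 0.0 3.3152597
side [[449.54999195   0.         312.98303699]
 [  0.         449.54999195 198.32449068]
 [  0.           0.           1.        ]] -0.10204770605558658 [-0.00436497 -1.23120646  0.99301261] [ 53.78199189  -0.51955341 -27.52583346] None 0.0 3.9850461
wrist [[354.01521249   0.         324.65781234]
 [  0.         354.01521249 205.214008  ]
 [  0.           0.           1.        ]] -0.03832826179890809 None None [[-6.62512892e-04  2.54645590e-01 -9.67034221e-01  2.03869970e-02]
 [ 9.99999713e-01  5.24711315e-04 -5.46927159e-04 -2.87135745e-04]
 [ 3.68141209e-04 -9.67034305e-01 -2.54645865e-01 -6.80313444e-02]
 [ 0.00000000e+00  0.00000000e+00  0.00000000e+00  1.00000000e+00]] 0.0 0.963278
```

View pics/scene0.png

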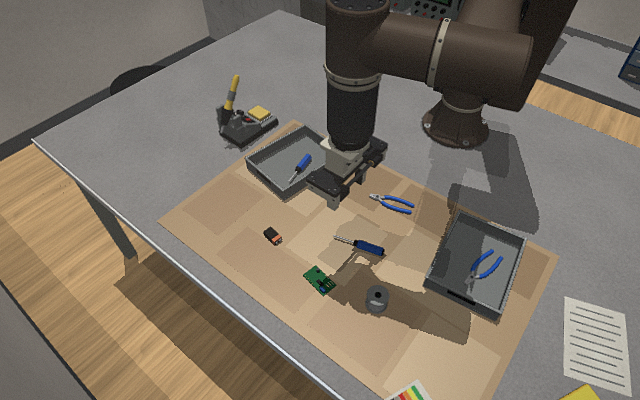

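View pics/side0.png

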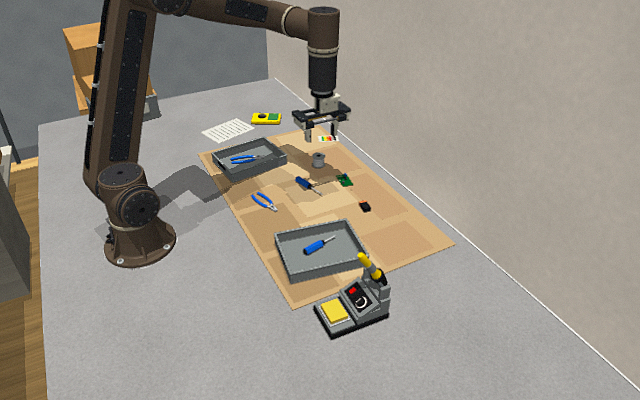

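View pics/wrist0.png

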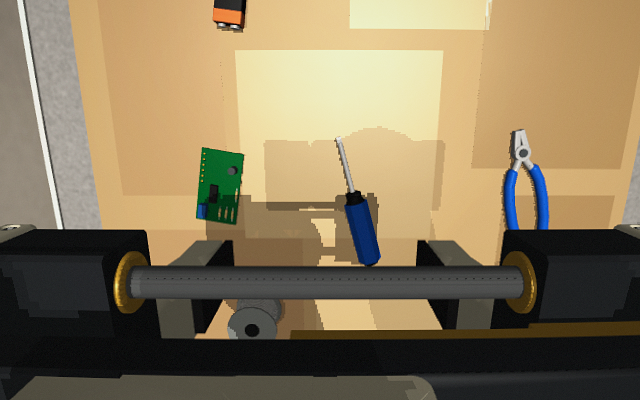

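The scene view (trays at (285,165) and (480,265)) shows that the right tray (tray_b) holds a screwdriver and the left one (tray_a) holds cutters. The loose screwdriver is at about (365,247) and the loose cutters at about (395,203). Next I measure them.

```bash
cat > h.py <<'E'
import numpy as np, cv2
from scipy.spatial.transform import Rotation as Ro
def RP(o): return Ro.from_euler('xyz',o,degrees=True).as_matrix()
class Cam:
    def __init__(s,d,obs=None):
        s.K=d["K"]; s.k1=float(d["k1"]); s.color=d["color"]; s.depth=d["depth"]
        if "hand_eye" in d:
            T=np.eye(4);T[:3,:3]=RP(obs["orientation"]);T[:3,3]=obs["tool_pos"]
            M=T@d["hand_eye"]; s.R=M[:3,:3]; s.p=M[:3,3]
        else: s.R=RP(d["attitude"]); s.p=np.array(d["position"])
        s.dist=np.array([s.k1,0,0,0.])
    def rays(s,uv):
        n=cv2.undistortPoints(np.array(uv,float).reshape(-1,1,2),s.K,s.dist).reshape(-1,2)
        v=np.c_[n[:,0],-n[:,1],-np.ones(len(n))]@s.R.T
        return v
    def plane(s,uv,z):
        v=s.rays(uv); t=(z-s.p[2])/v[:,2]; return s.p+v*t[:,None]
    def proj(s,P):
        q=(np.atleast_2d(P)-s.p)@s.R; q=q*[1,-1,-1]
        return cv2.projectPoints(q.reshape(-1,1,3),np.zeros(3),np.zeros(3),s.K,s.dist)[0].reshape(-1,2)
    def pts(s,uv):   # from depth
        uv=np.array(uv,int).reshape(-1,2); d=s.depth[uv[:,1],uv[:,0]]
        v=s.rays(uv); return s.p+v*d[:,None]
def tri(cams,uvs):
    A=np.zeros((3,3));b=np.zeros(3);L=[]
    for c,u in zip(cams,uvs):
        v=c.rays([u])[0];v/=np.linalg.norm(v);P=np.eye(3)-np.outer(v,v);A+=P;b+=P@c.p;L.append((P,c.p))
    X=np.linalg.solve(A,b); return X,[round(float(np.linalg.norm(P@(X-p)))*1000,1) for P,p in L]
def blue(img):
    h=cv2.cvtColor(img,cv2.COLOR_RGB2HSV); return cv2.inRange(h,(105,130,50),(125,255,255))
def blobs(m,a=25):
    n,l,st,c=cv2.connectedComponentsWithStats(m); return [(st[i],c[i],l==i) for i in range(1,n) if st[i][4]>=a]
def load(n,f,obs=None): return Cam(dict(np.load(f)),obs)
E
cat > m.py <<'E'
from h import *
from plant import ctrl
np.set_printoptions(precision=4,suppress=True)
o=ctrl.get_obs(); print(RP(o["orientation"]))
for n in ["scene","side","wrist"]:
    c=Cam(dict(np.load(n+"0.npz")),o)
    for st,ce,m in blobs(blue(c.color)):
        ys,xs=np.nonzero(m); ok=c.depth[ys,xs]>0
        P=c.pts(np.c_[xs,ys][ok]) ; print(n,st,ce,"depth med",np.median(P,0),"zmax",np.percentile(P[:,2],[5,95]))
    # height of mat by depth
    big=cv2.resize(c.color,None,fx=1,fy=1)
E
python3 m.py
python3 - <<'E'
import cv2
a=cv2.imread("pics/scene0.png")[90:330,220:560]
cv2.imwrite("pics/sc_z.png",cv2.resize(a,(800,565),interpolation=cv2.INTER_CUBIC))
b=cv2.imread("pics/side0.png")[120:300,190:400]
cv2.imwrite("pics/si_z.png",cv2.resize(b,(700,600),interpolation=cv2.INTER_CUBIC))
E
```

```text
[[-0.0012 -1.      0.0001]
 [-0.0002  0.0001  1.    ]
 [-1.      0.0012 -0.0002]]
scene [297 154  14  16 105] [304.1619 161.1524] depth med [ 0.4948 -0.2875  0.027 ] zmax [0.0194 0.0311]
scene [385 196  29  11  99] [399.3939 200.1717] depth med [0.434  0.0312 0.0113] zmax [0.0062 0.0152]
scene [381 201  30  13 106] [395.5849 207.7925] depth med [0.4698 0.0404 0.0117] zmax [0.0063 0.0156]
scene [356 240  27  16 206] [369.3447 247.5437] depth med [0.6378 0.0591 0.0219] zmax [0.0132 0.0265]
scene [471 249  23  22 115] [480.8522 259.    ] depth med [0.4837 0.3097 0.016 ] zmax [0.0115 0.0187]
scene [480 256  23  23 125] [491.432 267.856] depth med [0.4923 0.346  0.0169] zmax [0.0082 0.0204]
side [230 155  24   5  60] [241.4333 156.7667] depth med [0.4905 0.3445 0.0175] zmax [0.0085 0.0214]
side [231 158  24   6  61] [242.1967 161.082 ] depth med [0.4788 0.3088 0.017 ] zmax [0.0115 0.0219]
side [296 177  14  11  79] [302.1139 181.5949] depth med [0.6276 0.0552 0.024 ] zmax [0.015  0.0298]
side [257 192  15  12  43] [264.5814 197.0698] depth med [0.466  0.0357 0.0131] zmax [0.0097 0.0182]
side [251 195  16  12  46] [258.1957 201.087 ] depth med [0.433  0.0224 0.0146] zmax [0.0109 0.018 ]
side [304 240  20  15 140] [313.9286 246.5571] depth med [ 0.4964 -0.296   0.027 ] zmax [0.0113 0.0329]
wrist [529 165  20  65 684] [540.3436 197.3757] depth med [0.4376 0.0195 0.0129] zmax [0.0087 0.0149]
wrist [504 169  15  61 631] [510.2853 199.7052] depth med [0.4723 0.0226 0.0129] zmax [0.0095 0.0148]
wrist [ 345  200   36   65 1352] [362.8669 232.7707] depth med [0.6331 0.0577 0.0241] zmax [0.0157 0.0259]
wrist [198 203   8  15 101] [201.5248 210.2871] depth med [0.8081 0.0343 0.0151] zmax [0.0124 0.0163]
```

View pics/sc_z.png

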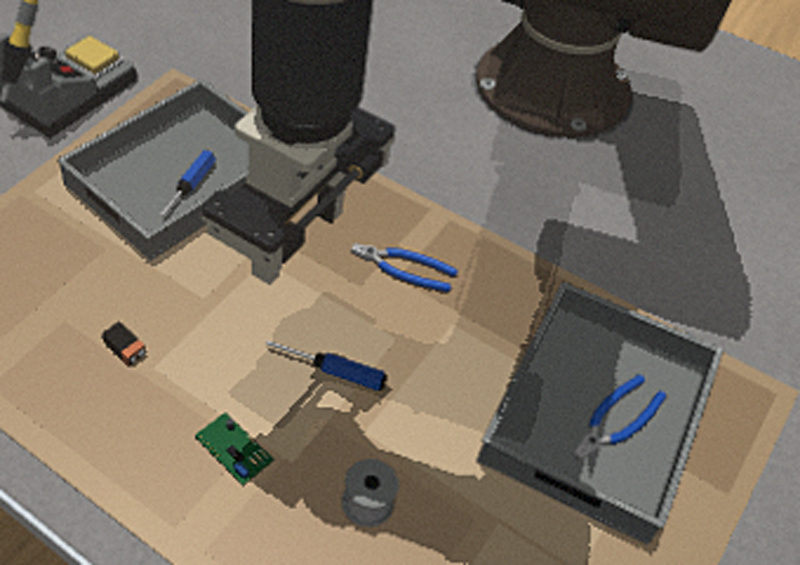

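View pics/si_z.png

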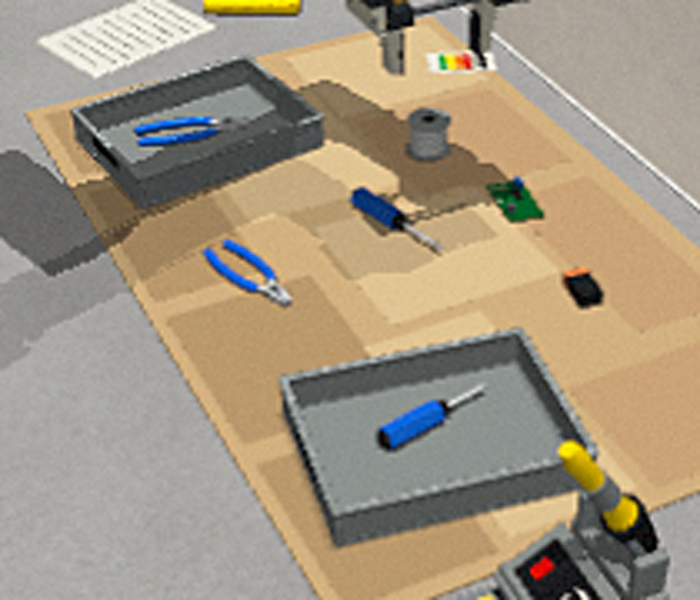

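```bash
cat > t.py <<'E'
from h import *
np.set_printoptions(precision=4,suppress=True)
from plant import ctrl
o=ctrl.get_obs()
yy,xx=np.mgrid[0:400,0:640]; uv=np.c_[xx.ravel(),yy.ravel()]
for n in ["scene","side"]:
    c=load(n,n+"0.npz",o); P=c.pts(uv); ok=c.depth.ravel()>0
    g=ok&(np.ptp(c.color.reshape(-1,3).astype(int),axis=1)<25)
    for nm,s in (("a",1),("b",-1)):
        k=g&(P[:,2]>.041)&(P[:,2]<.056)&(s*P[:,1]>.15)&(s*P[:,1]<.48)&(P[:,0]>.3)&(P[:,0]<.8)
        im=np.zeros((400,640),np.uint8); im.ravel()[k]=255
        im=cv2.morphologyEx(im,cv2.MORPH_CLOSE,np.ones((3,3)))
        bl=blobs(im,30); m=np.zeros((400,640),bool)
        for b in bl: m|=b[2]
        k&=m.ravel()
        Q=P[k]; r=cv2.minAreaRect(Q[:,:2].astype(np.float32)); print(n,nm,k.sum(),"c",np.array(r[0]),"size",np.array(r[1]),r[2],"z",np.median(Q[:,2]))
        f=g&(P[:,0]>.42)&(P[:,0]<.56)&(s*P[:,1]>.22)&(s*P[:,1]<.38)&(P[:,2]<.012)
        print("   floor z",np.median(P[f,2]),f.sum())
    h=cv2.cvtColor(c.color,cv2.COLOR_RGB2HSV).reshape(-1,3)
    f=ok&(P[:,0]>.5)&(P[:,0]<.75)&(abs(P[:,1])<.12)&(h[:,0]>8)&(h[:,0]<22)&(h[:,1]>70)&(P[:,2]<.02)
    print("   mat z",np.median(P[f,2]),f.sum())
E
python3 t.py
```

```text
scene a 1313 c [0.5794 0.2947] size [0.2468 0.4367] 82.65552520751953 z 0.0470856368137329
   floor z 0.0063371904794732314 2298
scene b 504 c [ 0.5046 -0.3169] size [0.197  0.2576] 80.53577423095703 z 0.04721124494692197
   floor z 0.006966755911595235 956
   mat z 0.0027261292047601193 4962
side a 460 c [0.5769 0.2931] size [0.2515 0.4243] 84.76216888427734 z 0.048646133955656534
   floor z 0.009245204673059615 250
side b 689 c [ 0.5062 -0.3166] size [0.202  0.2536] 81.38703918457031 z 0.04866481444502335
   floor z 0.008448059141924535 1104
   mat z 0.005104425381786348 2317
```

```bash
sed -i 's/(P\[:,0\]<.8)$/(P[:,0]<.66+9*(s<0))\&(P[:,1]*s>.19)/' t.py; python3 t.py | grep -v z; python3 t.py|grep ' [ab] '
cat > t2.py <<'E'
from h import *
np.set_printoptions(precision=4,suppress=True)
from plant import ctrl
o=ctrl.get_obs()
# axis of tools by blob ray casting on plane at handle-axis height, each camera
for n in ["scene","side","wrist"]:
    c=load(n,n+"0.npz",o)
    for st,ce,m in blobs(blue(c.color),40):
        ys,xs=np.nonzero(m); Pm=c.plane(np.c_[xs,ys],0.012)[:,:2]
        d=np.array(cv2.fitLine(Pm.astype(np.float32),cv2.DIST_L2,0,.01,.01)).ravel()
        t=(Pm-d[2:])@d[:2]; print(n,st[:2],"c",d[2:],"ang",np.degrees(np.arctan2(d[1],d[0])),"ends",d[2:]+d[:2]*t.min(),d[2:]+d[:2]*t.max())
E
python3 t2.py
```

```text
scene a 1035 c [0.5054 0.3029] size [0.2587 0.1939] 6.947872638702393 z 0.047075568108294163
scene b 558 c [ 0.8945 -0.35  ] size [0.2046 1.0512] 85.5633544921875 z 0.047232879077907464
side a 411 c [0.507  0.3035] size [0.2597 0.2081] 7.221414566040039 z 0.048474981448871635
side b 893 c [ 0.9052 -0.3055] size [0.2835 1.0628] 86.79114532470703 z 0.04860457636292481
scene [297 154] c [ 0.4831 -0.2979] ang 14.505445 ends [ 0.4487 -0.3068] [ 0.5175 -0.289 ]
scene [385 196] c [0.4366 0.0314] ang -76.03691 ends [0.4261 0.0736] [ 0.4473 -0.0115]
scene [381 201] c [0.4689 0.0381] ang -76.73052 ends [0.4588 0.0812] [ 0.4795 -0.0068]
scene [356 240] c [0.6323 0.0563] ang -76.26947 ends [0.6239 0.0909] [0.6408 0.0217]
scene [471 249] c [0.4798 0.3111] ang -11.941773 ends [0.4319 0.3212] [0.527  0.3011]
scene [480 256] c [0.4883 0.3448] ang -11.533203 ends [0.4393 0.3548] [0.5358 0.3351]
side [230 155] c [0.49   0.3532] ang -12.468815 ends [0.442  0.3638] [0.5385 0.3425]
side [231 158] c [0.4807 0.3187] ang -12.175666 ends [0.4355 0.3285] [0.5299 0.3081]
side [296 177] c [0.6358 0.0695] ang -81.08636 ends [0.6295 0.1094] [0.6421 0.0289]
side [257 192] c [0.4661 0.0407] ang -75.26715 ends [0.4547 0.0839] [ 0.4775 -0.0028]
side [251 195] c [0.4356 0.0282] ang -76.9825 ends [0.4247 0.0753] [ 0.4452 -0.0135]
side [304 240] c [ 0.5038 -0.2822] ang 16.487257 ends [ 0.4651 -0.2936] [ 0.54   -0.2714]
wrist [529 165] c [0.4379 0.0214] ang -73.694244 ends [0.427  0.0584] [ 0.4485 -0.0151]
wrist [504 169] c [0.4714 0.024 ] ang -80.38535 ends [0.4655 0.0588] [ 0.4771 -0.01  ]
wrist [345 200] c [0.632  0.0617] ang -74.62675 ends [0.622  0.0981] [0.6417 0.0266]
wrist [198 203] c [0.8091 0.0354] ang 78.82534 ends [0.8075 0.0272] [0.8107 0.0432]
```

```bash
python3 -m inch '[0.008,0.046,0.018,0,0,0,0.0876, 0.008,0.046,0.018,0,0,0,0.0876, 0.008,0.046,0.018,0,0,0,0.0876, 0.008,0.046,0.018,0,0,0,0.0876, 0.008,0.046,0.018,0,0,0,0.0876, 0,0,0,-7,0,0,0.0876, 0,0,0,-7,0,0,0.0876, 0,0,0,0,0,0,0.0876]'
cat > look.py <<'E'
import sys
from h import *
from plant import ctrl
np.set_printoptions(precision=4,suppress=True)
def look(n,tag):
    o=ctrl.get_obs(); s=ctrl.snapshot(n)
    np.savez(f"{n}_{tag}.npz",**s); np.savez(f"obs_{tag}.npz",**o)
    cv2.imwrite(f"pics/{n}_{tag}.png",s["color"][:,:,::-1])
    return Cam(s,o),o
if __name__=="__main__":
    c,o=look(sys.argv[1],sys.argv[2]); print(o["tool_pos"],o["orientation"],o["opening"]); print(RP(o["orientation"]))
E
python3 look.py wrist 1
```

```text
clock: 1.15
tool_pos: [0.4369, 0.0915, 0.3602]
orientation: [83.0, 89.7, -172.7]
force: [0.1, 0.1, -0.4]
opening: 0.0876
[0.4369 0.0915 0.3602] [  82.951    89.7441 -172.7405] 0.08760800272447462
[[-0.0044 -0.969  -0.2471]
 [-0.0006 -0.2471  0.969 ]
 [-1.      0.0044  0.0005]]
```

View pics/wrist_1.png

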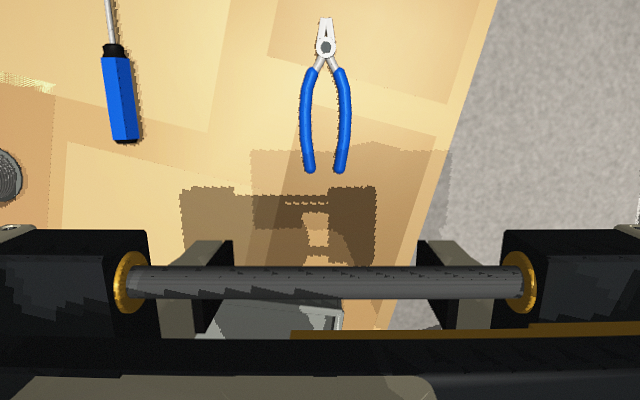

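The cutters are wholly in view and nearly aligned (tip at (326,18), handle ends at (310,172) and (340,170)). The screwdriver handle is at (120,95). I measure both and triangulate against the other views.

```bash
cat > m2.py <<'E'
from h import *
np.set_printoptions(precision=4,suppress=True)
o1=dict(np.load("obs_1.npz"));o0=dict(tool_pos=np.array([.67481,0,.40374]),orientation=np.array([94.959,89.9065,-175.0468]))
w1=load("w","wrist_1.npz",o1);w0=load("w","wrist0.npz",o0);sc=load("s","scene0.npz",o0);si=load("s","side0.npz",o0)
for z in (.0085,.0125):
    for st,ce,m in blobs(blue(w1.color),300):
        ys,xs=np.nonzero(m); P=w1.plane(np.c_[xs,ys],z)[:,:2].astype(np.float32)
        r=cv2.minAreaRect(P); print(z,st,"mean",P.mean(0),"rect",np.array(r[0]),np.array(r[1]),r[2])
    m=np.zeros((400,640),bool)
    for st,ce,k in blobs(blue(w1.color),300):
        if st[0]>250:m|=k
    ys,xs=np.nonzero(m); P=w1.plane(np.c_[xs,ys],z)[:,:2].astype(np.float32); r=cv2.minAreaRect(P);print("both",np.array(r[0]),np.array(r[1]),r[2])
    print("tip",w1.plane([[326,18]],z), "butt",w1.plane([[325,172]],z))
# triangulate: centroids of each handle, side/scene/w1
def cents(c,box,a=30): return sorted([ (ce[0],ce[1]) for st,ce,m in blobs(blue(c.color),a) if box[0]<ce[0]<box[1] and box[2]<ce[1]<box[3]])
A=cents(w1,(290,360,50,180)); B=cents(sc,(375,410,190,215)); C=cents(si,(245,275,185,210))
print(A,B,C)
# w1 left handle = +x one. scene: +x one lower (row 207)
B.sort(key=lambda t:-t[1]); C.sort(key=lambda t:-t[0])
for i in range(2): print("cut handle",tri([w1,sc],[A[i],B[i]]),tri([w1,si],[A[i],C[i]]))
S=cents(w1,(100,140,50,150),300)[0]; S0=(362.87,232.77)
print("screw",tri([w1,w0],[S,S0]),tri([w1,sc],[S,(369.34,247.54)]),tri([w1,si],[S,(302.1,181.6)]))
print("screw depth z",np.percentile(w1.pts([(119,95),(117,80),(122,110)])[:,2],50), "cut depth",w1.pts([(305,120),(348,120)]))
E
python3 m2.py
```

```text
0.0085 [ 101   57   38   83 2272] mean [0.6358 0.0581] rect [0.6356 0.0588] [0.0258 0.0725] 15.041728973388672
0.0085 [ 299   67   19  106 1172] mean [0.4663 0.036 ] rect [0.4655 0.037 ] [0.0156 0.0937] 12.68187141418457
0.0085 [ 333   67   19  107 1192] mean [0.4346 0.0283] rect [0.4346 0.0296] [0.016  0.0946] 15.244149208068848
both [0.45   0.0334] [0.0472 0.0946] 13.310001373291016
tip [[ 0.4706 -0.0512  0.0085]] butt [[0.4384 0.0785 0.0085]]
0.0125 [ 101   57   38   83 2272] mean [0.6336 0.0577] rect [0.6334 0.0584] [0.0255 0.0716] 15.041740417480469
0.0125 [ 299   67   19  106 1172] mean [0.4661 0.0359] rect [0.4654 0.0368] [0.0154 0.0926] 12.681890487670898
0.0125 [ 333   67   19  107 1192] mean [0.4348 0.0283] rect [0.4349 0.0296] [0.0158 0.0935] 15.244154930114746
both [0.4501 0.0333] [0.0467 0.0934] 13.309921264648438
tip [[ 0.4704 -0.0503  0.0125]] butt [[0.4386 0.0778 0.0125]]
[(np.float64(306.95051194539246), np.float64(119.32337883959045)), (np.float64(342.6736577181208), np.float64(119.76090604026845))] [(np.float64(395.58490566037733), np.float64(207.79245283018867)), (np.float64(399.3939393939394), np.float64(200.17171717171718))] [(np.float64(258.19565217391306), np.float64(201.08695652173913)), (np.float64(264.5813953488372), np.float64(197.06976744186048))]
cut handle (array([0.4661, 0.0362, 0.0081]), [0.8, 0.8]) (array([0.4653, 0.0356, 0.0156]), [0.9, 0.9])
cut handle (array([0.4341, 0.0291, 0.0083]), [1.4, 1.4]) (array([0.4352, 0.0277, 0.0123]), [0.3, 0.3])
screw (array([0.632 , 0.0583, 0.0167]), [1.4, 1.4]) (array([0.6332, 0.0571, 0.0135]), [0.2, 0.2]) (array([0.6291, 0.0565, 0.0216]), [0.3, 0.3])
screw depth z 0.025298421234001278 cut depth [[0.4677 0.0363 0.0138]
 [0.4302 0.0268 0.0127]]
```

Cutters: tip to butt measures 133.5 mm (134 given), axis at -76°, handle centres at z about 8.5 mm. All agree with the text, so I go for the grasp at cutters x of about -22 mm.

```bash
python3 -m inch '[0,0.0013,-0.027,0,0,0,0.0876, 0,0,-0.027,0,0,0,0.0876, 0.045,0,0,0,0,0,0.0876, 0.045,0,0,0,0,0,0.0876, 0.04,0,0,0,0,0,0.0876, 0,0,0,0,0,0,0.0876]'; python3 look.py wrist 2
```

```text
clock: 1.95
tool_pos: [0.4507, 0.0366, 0.2278]
orientation: [71.8, 89.9, 174.8]
force: [-0.6, -0.3, 0.1]
opening: 0.0877
[0.4507 0.0366 0.2278] [ 71.7615  89.897  174.8491] 0.08772239179098783
[[-0.0018 -0.974  -0.2264]
 [ 0.0002 -0.2264  0.974 ]
 [-1.      0.0017  0.0006]]
```

View pics/wrist_2.png

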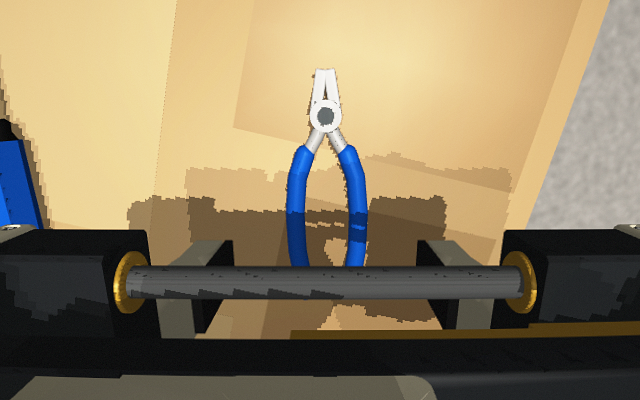

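```bash
python3 -m inch '[0.024,0.0015,0.0025,-0.9,0,0,0.0876, 0.02,0,0,0,0,0,0.0876, 0,0,0,0,0,0,0.0876]'; python3 look.py wrist 3
```

```text
clock: 2.38
tool_pos: [0.453, 0.0408, 0.19]
orientation: [-77.0, 89.4, 26.9]
force: [0.5, 0.0, 0.1]
opening: 0.0879
[0.453  0.0408 0.19  ] [-77.0037  89.403   26.9366] 0.08788066521812685
[[ 0.0093 -0.9705 -0.2409]
 [ 0.0047 -0.2409  0.9705]
 [-0.9999 -0.0102  0.0023]]
```

```bash
python3 -m inch '[0.007,0.0065,-0.001,0,0.1,0.5,0.0876, 0,0,0,0,0,0,0.0876]'; python3 -c "
from h import *
from plant import ctrl
o=ctrl.get_obs();R=RP(o['orientation']);print(R.round(4),o['tool_pos']+.159*R[:,0],o['tool_pos']+.178*R[:,0],o['force'])"
```

```text
clock: 2.68
tool_pos: [0.4479, 0.0387, 0.1857]
orientation: [-74.8, 89.6, 29.1]
force: [-0.2, -0.6, -0.2]
opening: 0.0875
[[ 0.0057 -0.9705 -0.2409]
 [ 0.0032 -0.2409  0.9705]
 [-1.     -0.0063  0.0017]] [0.44875705 0.03919895 0.02667467] [0.44886497 0.03925901 0.00767507] [-0.22467217 -0.60627351 -0.15127445]
```

```bash
python3 -m inch '[0.003,0.0005,0,0,0.1,0.4,0.0876, 0,0,0,0,0,0,0.0876]'; python3 -m inch '[0,0,0,0,0,0,0.04, 0,0,0,0,0,0,0.04, 0,0,0,0,0,0,0.04, 0,0,0,0,0,0,0.04, 0,0,0,0,0,0,0.04, 0,0,0,0,0,0,0.04]'; python3 -c "
from plant import ctrl
print(ctrl.get_obs()['opening'])"
```

```text
clock: 2.92
tool_pos: [0.4476, 0.0387, 0.1833]
orientation: [-63.0, 90.0, 40.9]
force: [0.2, -0.2, -0.2]
opening: 0.0876
clock: 3.68
tool_pos: [0.4478, 0.0388, 0.1833]
orientation: [-73.4, 90.0, 30.6]
force: [-0.4, 0.1, -0.0]
opening: 0.0461
0.04608556849068962
```

The fingers stopped at 46 mm on the handles (46 to 48 expected). I lift and look.

```bash
python3 -m inch '[-0.02,0,0,0,0,0,0.03, -0.04,0,0,0,0,0,0.03, -0.05,0,0,0,0,0,0.03, -0.03,0,0,0,0,0,0.03, 0,0,0,0,0,0,0.03]'; python3 look.py wrist 4
```

```text
clock: 4.3
tool_pos: [0.4472, 0.0385, 0.3268]
orientation: [100.9, 89.8, -155.2]
force: [0.1, 0.2, -1.1]
opening: 0.0461
[0.4472 0.0385 0.3268] [ 100.916    89.8444 -155.159 ] 0.04610083220227536
[[-0.0025 -0.9706 -0.2407]
 [-0.0011 -0.2407  0.9706]
 [-1.      0.0027 -0.0005]]
```

View pics/wrist_4.png

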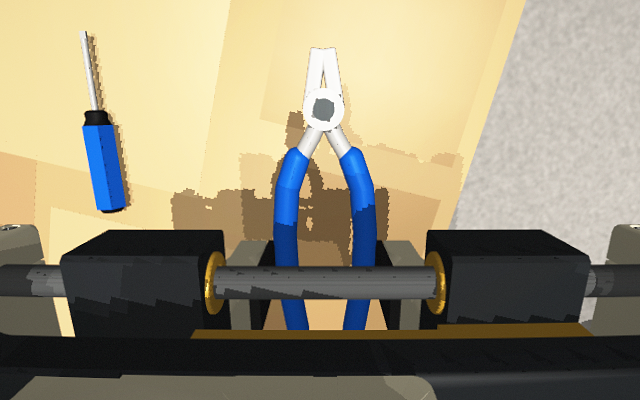

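```bash
python3 - <<'E'
from h import *
np.set_printoptions(precision=4,suppress=True)
o=dict(np.load("obs_4.npz")); c=load("w","wrist_4.npz",o)
# tip and handle pts on plane 175 mm ahead of TCP
z=o["tool_pos"][2]-.175
P=c.plane([[324,48]],z); t=RP(o["orientation"]).T@(P[0]-o["tool_pos"]); print("tip in tool",t)
d=c.pts([(318,70),(330,70),(290,180),(360,180)]);print("depth pts above ",(d-o["tool_pos"])@RP(o["orientation"]))
print(o["joint_pos"])
E
python3 -m inch '[0,-0.0308,0.033,0,0,0,0.03, 0,-0.0308,0.033,0,0,0,0.03, 0,-0.0308,0.033,0,0,0,0.03, 0,-0.0308,0.033,0,0,0,0.03, 0,-0.0308,0.033,0,0,0,0.03, 0,-0.0308,0.033,0,0,0,0.03]'; python3 -m inch '[0,0,0,9.7,0,0,0.03,0,0,0,9.7,0,0,0.03,0,0,0,9.7,0,0,0.03,0,0,0,9.7,0,0,0.03,0,0,0,9.7,0,0,0.03,0,0,0,9.7,0,0,0.03,0,0,0,9.7,0,0,0.03,0,0,0,9.7,0,0,0.03,0,0,0,9.7,0,0,0.03,0,0,0,9.7,0,0,0.03,0,0,0,0,0,0,0.03]'; python3 look.py wrist 5; python3 look.py scene 5
```

```text
tip in tool [ 0.175  -0.0005 -0.0936]
depth pts above  [[ 0.1722 -0.0029 -0.0847]
 [ 0.1717  0.002  -0.0847]
 [ 0.1703 -0.0151 -0.0398]
 [ 0.1695  0.0149 -0.04  ]]
[ 30.2072   3.008  -33.0292  -0.018  -54.1177 -16.2716]
clock: 5.1
tool_pos: [0.579, 0.278, 0.3143]
orientation: [104.0, 89.0, -152.4]
force: [0.9, 0.1, 0.9]
opening: 0.0461
clock: 6.48
tool_pos: [0.5761, 0.279, 0.2875]
orientation: [-149.9, 86.9, -146.4]
force: [-0.4, -0.7, -0.2]
opening: 0.0461
[0.5761 0.279  0.2875] [-149.9191   86.8525 -146.3976] 0.046065882752487824
[[-0.0457 -0.0621  0.997 ]
 [-0.0304  0.9977  0.0607]
 [-0.9985 -0.0275 -0.0475]]
[0.576  0.2789 0.2875] [-150.062    86.8405 -146.4102] 0.04623655641434192
[[-0.0459 -0.0643  0.9969]
 [-0.0305  0.9975  0.063 ]
 [-0.9985 -0.0275 -0.0478]]
```

View pics/wrist_5.png

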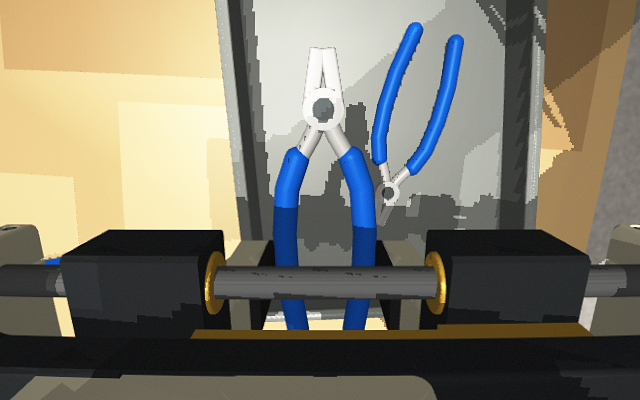

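View pics/scene_5.png

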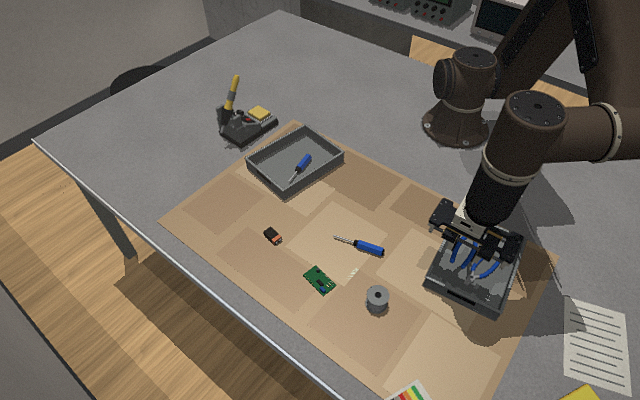

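```bash
cat > m5.py <<'E'
from h import *
import sys
np.set_printoptions(precision=4,suppress=True)
tag=sys.argv[1]
o=dict(np.load(f"obs_{tag}.npz")); c=load("w",f"wrist_{tag}.npz",dict(tool_pos=o["tool_pos"],orientation=o["orientation"]))
yy,xx=np.mgrid[0:400,0:640]; uv=np.c_[xx.ravel(),yy.ravel()]
P=c.pts(uv); ok=(c.depth.ravel()>0)&(uv[:,1]<230)
k=ok&(P[:,2]>.040)&(P[:,2]<.056)
im=np.zeros((400,640),np.uint8);im.ravel()[k]=255
out=c.color.copy(); out[im>0]=(255,0,0); cv2.imwrite(f"pics/rim_{tag}.png",out[:,:,::-1])
for s in (0,1):
    q=k&((uv[:,0]<290) if s==0 else (uv[:,0]>440))
    # top rim cast on plane 0.048
    Q=c.plane(uv[q],.048)[:,:2]; Zm=np.median(P[q,2]); 
    d=np.array(cv2.fitLine(Q.astype(np.float32),cv2.DIST_HUBER,0,.01,.01)).ravel(); r=(Q-d[2:])@np.array([-d[1],d[0]])
    print("rim",s,q.sum(),"z",Zm,"line",d[2:],np.degrees(np.arctan2(d[1],d[0])),"spread",np.percentile(r,[5,50,95]))
f=ok&(P[:,2]<.02)&(P[:,1]>.22)&(P[:,1]<.38)&(P[:,0]<.6)&(P[:,0]>.4)&(np.ptp(c.color.reshape(-1,3).astype(int),axis=1)<30); print("floor z",np.median(P[f,2]))
E
python3 m5.py 5
cat >> m5.py <<'E'
T=np.array([.505,.303]);a=np.radians(7);R2=np.array([[np.cos(a),np.sin(a)],[-np.sin(a),np.cos(a)]])
for st,ce,m in blobs(blue(c.color),200):
    ys,xs=np.nonzero(m); Q=c.plane(np.c_[xs,ys],.0125)[:,:2]
    d=(Q-T)@R2.T
    if Q[:,1].min()>.2: print(st,"tray frame x",d[:,0].min(),d[:,0].max(),"y",d[:,1].min(),d[:,1].max())
E
python3 m5.py 5
python3 - <<'E'
import sys; sys.argv=["x","5"]
exec(open("m5.py").read())
Q=c.plane([[389,190],[379,222]],.0125)[:,:2]; print((Q-T)@R2.T)
E
```

```text
rim 0 3103 z 0.04734473966619021 line [0.5017 0.2111] 7.0151324 spread [-0.0038  0.      0.0038]
rim 1 3537 z 0.0474694077030009 line [0.4891 0.3949] 7.1136737 spread [-0.0043 -0.      0.0043]
floor z 0.006649428887514491
rim 0 3103 z 0.04734473966619021 line [0.5017 0.2111] 7.0151324 spread [-0.0038  0.      0.0038]
rim 1 3537 z 0.0474694077030009 line [0.4891 0.3949] 7.1136737 spread [-0.0043 -0.      0.0043]
floor z 0.006649428887514491
[ 371   22   52  144 2236] tray frame x -0.07003475084808623 0.025289742715985934 y -0.003320728143913171 0.0339134646876896
[ 406   34   58  141 2235] tray frame x -0.06085246179607414 0.03324676556446785 y 0.021568796993975965 0.06170149123989166
[ 273  147   36  120 2783] tray frame x 0.008909420856356716 0.09999504235824343 y -0.0803411149316061 -0.04913802338665434
[ 339  146   38  121 2826] tray frame x 0.010583535798822109 0.10278021790614698 y -0.026785090855911013 -0.0014104519811311118
[281 299  28  31 689] tray frame x 0.12721970399308757 0.15454393625859392 y -0.07841813484698683 -0.05834100832159097
[343 299  27  31 695] tray frame x 0
[... 378 characters left out ...]
15985934 y -0.003320728143913171 0.0339134646876896
[ 406   34   58  141 2235] tray frame x -0.06085246179607414 0.03324676556446785 y 0.021568796993975965 0.06170149123989166
[ 273  147   36  120 2783] tray frame x 0.008909420856356716 0.09999504235824343 y -0.0803411149316061 -0.04913802338665434
[ 339  146   38  121 2826] tray frame x 0.010583535798822109 0.10278021790614698 y -0.026785090855911013 -0.0014104519811311118
[281 299  28  31 689] tray frame x 0.12721970399308757 0.15454393625859392 y -0.07841813484698683 -0.05834100832159097
[343 299  27  31 695] tray frame x 0.12956662016059237 0.1564550705686259 y -0.03018915165059307 -0.008495586863412924
[[0.0441 0.0089]
 [0.068  0.0009]]
```

View pics/rim_5.png

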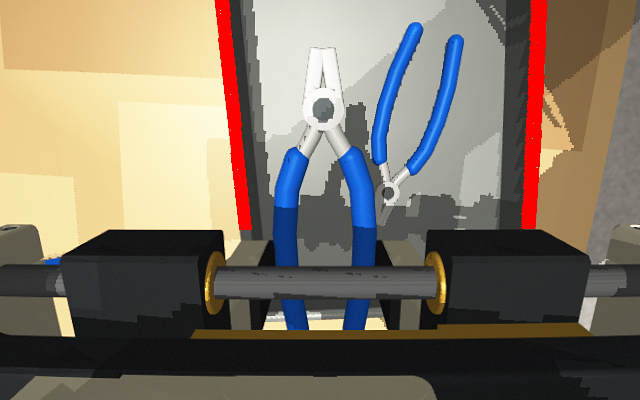

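B would set a finger on the neighbour's jaws (its tip is at tray x of about +0.068, y 0). I use the other orientation instead, with the grip near the neighbour's handle ends, where there is room.

```bash
python3 - <<'E'
import sys; sys.argv=["x","5"]
exec(open("m5.py").read())
print(o["joint_pos"])
for st,ce,m in blobs(blue(c.color),200):
    if st[0]==371:
        ys,xs=np.nonzero(m); d=(c.plane(np.c_[xs,ys],.0125)[:,:2]-T)@R2.T
        for b in np.arange(-.07,.03,.01):
            k=abs(d[:,0]-b)<.005; print(round(b,3),d[k,1].min(),d[k,1].max())
E
python3 -m inch '[-0.008,0,0,-10,0,0,0.03,-0.008,0,0,-10,0,0,0.03,-0.008,0,0,-10,0,0,0.03,-0.008,0,0,-10,0,0,0.03,-0.008,0,0,-10,0,0,0.03,0,0,0,-10,0,0,0.03,0,0,0,-10,0,0,0.03,0,0,0,-10,0,0,0.03,0,0,0,-10,0,0,0.03,0,0,0,-10,0,0,0.03,0,0,0,-10,0,0,0.03,0,0,0,-10,0,0,0.03,0,0,0,-10,0,0,0.03,0,0,0,-10,0,0,0.03,0,0,0,-10,0,0,0.03,0,0,0,-10,0,0,0.03,0,0,0,-10,0,0,0.03,0,0,0,0,0,0,0.03]'; python3 look.py wrist 6
```

```text
rim 0 3103 z 0.04734473966619021 line [0.5017 0.2111] 7.0151324 spread [-0.0038  0.      0.0038]
rim 1 3537 z 0.0474694077030009 line [0.4891 0.3949] 7.1136737 spread [-0.0043 -0.      0.0043]
floor z 0.006649428887514491
[ 371   22   52  144 2236] tray frame x -0.07003475084808623 0.025289742715985934 y -0.003320728143913171 0.0339134646876896
[ 406   34   58  141 2235] tray frame x -0.06085246179607414 0.03324676556446785 y 0.021568796993975965 0.06170149123989166
[ 273  147   36  120 2783] tray frame x 0.008909420856356716 0.09999504235824343 y -0.0803411149316061 -0.04913802338665434
[ 339  146   38  121 2826] tray frame x 0.010583535798822109 0.10278021790614698 y -0.026785090855911013 -0.0014104519811311118
[281 299  28  31 689] tray frame x 0.12721970399308757 0.15454393625859392 y -0.07841813484698683 -0.05834100832159097
[343 299  27  31 695] tray frame x 0.12956662016059237 0.1564550705686259 y -0.03018915165059307 -0.008495586863412924
[  43.106    23.5486  -10.7845   -0.6105  -58.7845 -129.1236]
-0.07 0.023751931082664726 0.0339134646876896
-0.06 0.01811000345032922 0.03388879900009523
-0.05 0.013080333849168018 0.028998382502877406
-0.04 0.009382295974618454 0.024048649972919146
-0.03 0.0056368356127042595 0.019048330207302615
-0.02 0.0018410266257525522 0.015374545379238517
-0.01 -0.000594863902635626 0.012354112429773186
0.0 -0.003040825392334649 0.010000517450843405
0.01 -0.003320728143913171 0.007493407491615566
0.02 -0.002879932614153722 0.007370720118913386
clock: 8.82
tool_pos: [0.5767, 0.2794, 0.3208]
orientation: [30.8, 86.3, -146.3]
force: [0.0, -0.2, -1.5]
opening: 0.046
[0.5767 0.2794 0.3208] [  30.7704   86.2562 -146.3254] 0.04600845627151218
[[-0.0543  0.0516 -0.9972]
 [-0.0362 -0.9981 -0.0496]
 [-0.9979  0.0334  0.0561]]
```

```bash
python3 -m inch '[0,0,0,-4.2,3.2,-1.9,0.03, 0,0.001,0.047,0,0,0,0.03, 0,0.001,0.047,0,0,0,0.03, 0,0.0018,0.046,0,0,0,0.03, 0,0,0,0,0,0,0.03]'; cat > st.py <<'E'
from h import *
from plant import ctrl
np.set_printoptions(precision=4,suppress=True)
o=ctrl.get_obs();R=RP(o['orientation']);g=o['tool_pos']+.159*R[:,0]
T=np.array([.505,.304]);a=np.radians(7);R2=np.array([[np.cos(a),np.sin(a)],[-np.sin(a),np.cos(a)]])
T2=np.array([.505,-.317]);a=np.radians(-9);R3=np.array([[np.cos(a),np.sin(a)],[-np.sin(a),np.cos(a)]])
print("tcp",o['tool_pos'],"grasp",g,"in tray a",R2@(g[:2]-T),"b",R3@(g[:2]-T2),"zang",np.degrees(np.arctan2(R[1,2],R[0,2])),"down in tool deg",np.degrees(-R[2]),"open",o['opening'],"F",o['force'],o['clock'])
print(R)
E
python3 st.py; python3 look.py wrist 7
```

```text
clock: 9.5
tool_pos: [0.4346, 0.2579, 0.3191]
orientation: [-63.9, 89.9, 122.3]
force: [0.9, 0.4, 0.2]
opening: 0.0464
tcp [0.4346 0.2579 0.3191] grasp [0.4344 0.2582 0.1601] in tray a [-0.0756 -0.0369] b [-0.1597  0.557 ] zang -173.83636319110494 down in tool deg [57.2957  0.0992 -0.0486] open 0.04642468999417513 F [0.8883 0.3769 0.1929] 9.5
[[-0.001   0.1074 -0.9942]
 [ 0.0016 -0.9942 -0.1074]
 [-1.     -0.0017  0.0008]]
[0.4346 0.2579 0.3191] [-63.9096  89.8896 122.254 ] 0.04642468999417513
[[-0.001   0.1074 -0.9942]
 [ 0.0016 -0.9942 -0.1074]
 [-1.     -0.0017  0.0008]]
```

View pics/wrist_7.png

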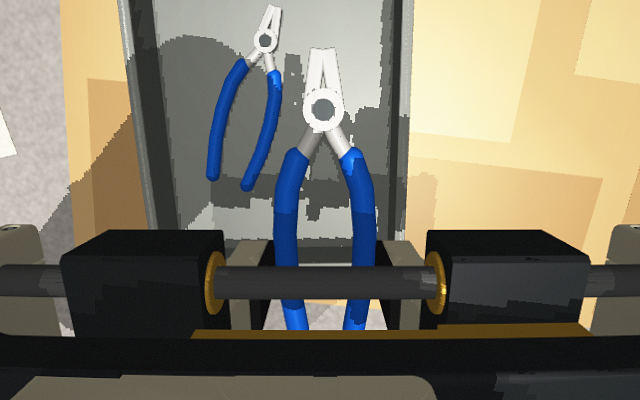

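```bash
python3 -m inch '[0.035,0,-0.004,-0.8,0,0,0.03, 0.035,0,0,0,0,0,0.03, 0.01,0,0,0,0,0,0.03, 0,0,0,0,0,0,0.03]'; python3 st.py; python3 look.py wrist 8; sed -i 's/\.303\])/.304])/' m5.py; python3 m5.py 8
```

```text
clock: 10.05
tool_pos: [0.4433, 0.2613, 0.2392]
orientation: [-135.0, 89.6, 51.7]
force: [1.1, -0.0, 0.5]
opening: 0.046
tcp [0.4433 0.2613 0.2392] grasp [0.4439 0.2622 0.0802] in tray a [-0.0657 -0.0341] b [-0.1509  0.5625] zang -173.30339751844397 down in tool deg [57.2945  0.2703  0.27  ] open 0.04602324406739804 F [ 1.1049 -0.0169  0.4575] 10.05
[[ 0.0041  0.1166 -0.9932]
 [ 0.0052 -0.9932 -0.1166]
 [-1.     -0.0047 -0.0047]]
[0.4433 0.2613 0.2392] [-134.9636   89.618    51.7337] 0.04602324406739804
[[ 0.0041  0.1166 -0.9932]
 [ 0.0052 -0.9932 -0.1166]
 [-1.     -0.0047 -0.0047]]
rim 0 4926 z 0.04733195014264939 line [0.4972 0.3952] 6.9613743 spread [-0.0049  0.      0.0049]
rim 1 3261 z 0.04743012747557987 line [0.5256 0.2137] 8.573085 spread [-0.0035 -0.      0.0035]
floor z 0.00664974067298113
[ 170   56   58  165 3334] tray frame x -0.06038546124851311 0.03362672023534761 y 0.01999938960769326 0.061154210294124385
[ 216   71   57  165 3090] tray frame x -0.07015500088571844 0.025429425159923327 y -0.004318951570362221 0.03345873094209214
[ 273  147   36  120 2805] tray frame x -0.09095310616231589 -0.016465337698541277 y -0.024086544503701696 -0.0014372631580003715
[ 339  147   38  120 2801] tray frame x -0.09111403442844224 -0.01663686881160419 y -0.06529784131320157 -0.042187249856970595
[281 299  28  31 710] tray frame x -0.1364817753926634 -0.11416947455239695 y -0.022155221287329593 -0.0048280196351408785
[342 299  28  31 710] tray frame x -0.1365729072357335 -0.11424379895997405 y -0.06217461417133558 -0.04472196964431107
```

View pics/wrist_8.png

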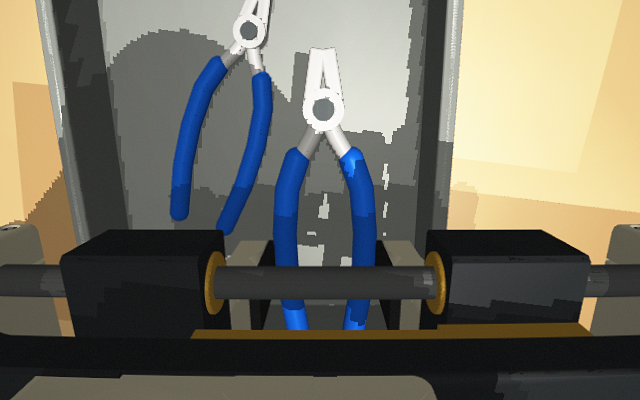

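```bash
python3 -m inch '[0,0.003,0.009,-0.4,0.2,0.2,0.03, 0.015,0,0.001,0,0,0,0.03, 0.01,0,0.001,0,0,0,0.03, 0,0,0,0,0,0,0.03]'; python3 st.py
```

```text
clock: 10.6
tool_pos: [0.4327, 0.2576, 0.2177]
orientation: [-158.5, 89.1, 28.6]
force: [0.1, 0.2, -0.3]
opening: 0.0463
tcp [0.4327 0.2576 0.2177] grasp [0.4348 0.2587 0.0587] in tray a [-0.0752 -0.0364] b [-0.1594  0.5576] zang -172.86932682839588 down in tool deg [57.2893  0.317   0.8043] open 0.046250944402067666 F [ 0.1187  0.1898 -0.3049] 10.6
[[ 0.0132  0.1242 -0.9922]
 [ 0.0072 -0.9922 -0.1241]
 [-0.9999 -0.0055 -0.014 ]]
```

```bash
python3 -m inch '[0.012,0,-0.004,0,-0.8,0.3,0.03, 0.008,0,0,0,0,0,0.03, 0,0,0,0,0,0,0.03]'; python3 st.py
```

```text
clock: 10.98
tool_pos: [0.4374, 0.2585, 0.1972]
orientation: [-96.9, 90.0, 90.3]
force: [-0.1, 0.6, -0.8]
opening: 0.0462
tcp [0.4374 0.2585 0.1972] grasp [0.4374 0.2587 0.0382] in tray a [-0.0726 -0.0368] b [-0.1568  0.558 ] zang -172.85664976681517 down in tool deg [57.2958  0.0419  0.005 ] open 0.0462030622317402 F [-0.1036  0.6434 -0.8398] 10.975
[[-0.      0.1244 -0.9922]
 [ 0.0007 -0.9922 -0.1244]
 [-1.     -0.0007 -0.0001]]
```

```bash
python3 -m inch '[0.006,0,0,0,0,0,0.03, 0.003,0,0,0,0,0,0.03, 0,0,0,0,0,0,0.03]'; python3 st.py
```

```text
clock: 11.35
tool_pos: [0.4375, 0.2586, 0.1875]
orientation: [-102.0, 90.0, 85.1]
force: [-0.3, 0.1, -0.3]
opening: 0.0462
tcp [0.4375 0.2586 0.1875] grasp [0.4375 0.2587 0.0285] in tray a [-0.0725 -0.0368] b [-0.1567  0.558 ] zang -172.85952189009325 down in tool deg [57.2958  0.0333  0.0071] open 0.04616574153784261 F [-0.3336  0.1489 -0.3217] 11.35
[[ 0.0001  0.1243 -0.9922]
 [ 0.0006 -0.9922 -0.1243]
 [-1.     -0.0006 -0.0001]]
```

```bash
python3 -m inch '[0,0,0,0,0,0,0.052, 0,0,0,0,0,0,0.053, 0,0,0,0,0,0,0.053]'; python3 st.py|head -1; python3 -m inch '[-0.015,0,0,0,0,0,0.053, -0.03,0,0,0,0,0,0.053, -0.05,0,0,0,0,0,0.055, -0.04,0,0,0,0,0,0.08, 0,0,0,0,0,0,0.0876]'; python3 look.py wrist 9; python3 m5.py 9
```

```text
clock: 11.72
tool_pos: [0.4377, 0.2588, 0.188]
orientation: [-126.8, 89.9, 60.3]
force: [-0.5, -0.6, 0.7]
opening: 0.0532
tcp [0.4377 0.2588 0.188 ] grasp [0.4378 0.259  0.0291] in tray a [-0.0722 -0.0365] b [-0.1565  0.5584] zang -172.84524987416435 down in tool deg [57.2957  0.0704  0.0527] open 0.05317236334371907 F [-0.5151 -0.5533  0.7273] 11.725
clock: 12.35
tool_pos: [0.4376, 0.2584, 0.3318]
orientation: [-145.0, 89.8, 42.2]
force: [-0.4, 0.3, -0.5]
opening: 0.0697
[0.4376 0.2584 0.3318] [-144.9719   89.7793   42.218 ] 0.06965226957071291
[[ 0.0029  0.1252 -0.9921]
 [ 0.0026 -0.9921 -0.1252]
 [-1.     -0.0022 -0.0032]]
rim 0 2821 z 0.04754580547167048 line [0.49   0.3954] 6.974993 spread [-0.0041 -0.      0.0042]Traceback (most recent call last):
  File "m5.py", line 14, in <module>
    Q=c.plane(uv[q],.048)[:,:2]; Zm=np.median(P[q,2]);
      ~~~~~~~^^^^^^^^^^^^
  File "h.py", line 17, in plane
    v=s.rays(uv); t=(z-s.p[2])/v[:,2]; return s.p+v*t[:,None]
  File "h.py", line 13, in rays
    n=cv2.undistortPoints(np.array(uv,float).reshape(-1,1,2),s.K,s.dist).reshape(-1,2)
      ~~~~~~~~~~~~~~~~~~~^^^^^^^^^^^^^^^^^^^^^^^^^^^^^^^^^^^^^^^^^^^^^^^
cv2.error: OpenCV(4.12.0) /io/opencv/modules/calib3d/src/undistort.dispatch.cpp:347: error: (-215:Assertion failed) CV_IS_MAT(_src) && CV_IS_MAT(_dst) && (_src->rows == 1 || _src->cols == 1) && (_dst->rows == 1 || _dst->cols == 1) && _src->cols + _src->rows - 1 == _dst->rows + _dst->cols - 1 && (CV_MAT_TYPE(_src->type) == CV_32FC2 || CV_MAT_TYPE(_src->type) == CV_64FC2) && (CV_MAT_TYPE(_dst->type) == CV_32FC2 || CV_MAT_TYPE(_dst->type) == CV_64FC2) in function 'cvUndistortPointsInternal'
```

View pics/wrist_9.png

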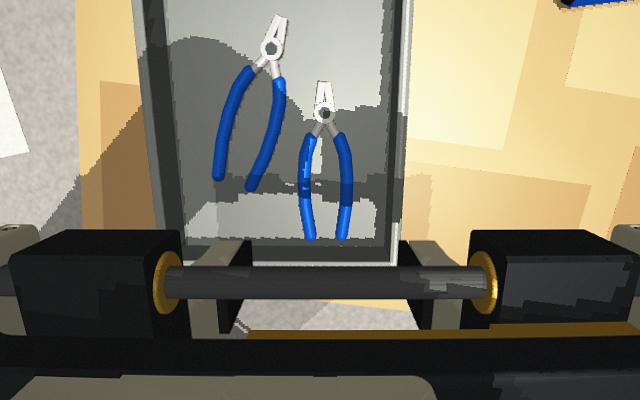

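The cutters lie flat in tray_a at (325,160), beside the other pair, which has not moved. Next is the screwdriver.

```bash
python3 -m inch '[-0.005,0.0385,-0.04,0,0,0,0.0876,-0.005,0.0385,-0.04,0,0,0,0.0876,-0.005,0.0385,-0.04,0,0,0,0.0876,-0.005,0.0385,-0.04,0,0,0,0.0876,0,0,0,10.25,0,0,0.0876,0,0,0,10.25,0,0,0.0876,0,0,0,10.25,0,0,0.0876,0,0,0,10.25,0,0,0.0876,0,0,0,10.25,0,0,0.0876,0,0,0,10.25,0,0,0.0876,0,0,0,10.25,0,0,0.0876,0,0,0,10.25,0,0,0.0876,0,0,0,0,0,0,0.0876]'; python3 st.py; python3 look.py wrist 10 >/dev/null
```

```text
clock: 14.02
tool_pos: [0.6168, 0.1186, 0.3393]
orientation: [96.2, 88.8, -161.1]
force: [-0.8, 0.4, -0.5]
opening: 0.0875
tcp [0.6168 0.1186 0.3393] grasp [0.6137 0.1176 0.1803] in tray a [ 0.0851 -0.1983] b [0.0393 0.4462] zang 102.66008689534696 down in tool deg [57.2832 -1.1947  0.1307] open 0.0874531874106368 F [-0.7952  0.4104 -0.468 ] 14.025
[[-0.0198 -0.9755 -0.2192]
 [-0.0068 -0.2191  0.9757]
 [-0.9998  0.0209 -0.0023]]
```

View pics/wrist_10.png

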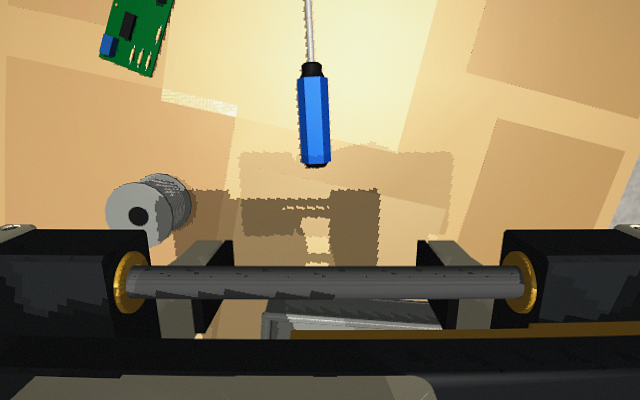

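```bash
cat > m10.py <<'E'
from h import *
np.set_printoptions(precision=4,suppress=True)
L=lambda t:dict(np.load(f"obs_{t}.npz"))
c=load("w","wrist_10.npz",L("10")); w1=load("w","wrist_1.npz",L("1")); sc=load("s","scene0.npz",None)
# all handle incl. black ends on axis plane z=.014
P=c.plane([[311,62],[316,167],[308,5]],.014); print("front,butt",P, "len",np.linalg.norm(P[0]-P[1]))
d=P[0]-P[1]; print("ang",np.degrees(np.arctan2(d[1],d[0])))
B=[(ce,m,st) for st,ce,m in blobs(blue(c.color),800) if 290<ce[0]<340][0]; A=[ce for st,ce,m in blobs(blue(w1.color),800) if ce[0]<150][0]
ys,xs=np.nonzero(B[1]); Q=c.plane(np.c_[xs,ys],.014)[:,:2]; f=np.array(cv2.fitLine(Q.astype(np.float32),2,0,.01,.01)).ravel(); print("fit ang",np.degrees(np.arctan2(f[1],f[0])),f[2:])
n=np.array([-f[1],f[0]]);print("width",np.percentile((Q-f[2:])@n,[1,99]))
print("tri wrist",tri([c,w1],[B[0],A]), "scene",tri([c,sc],[B[0],(369.34,247.54)]))
print("blue depth top z",np.percentile(c.pts(np.c_[xs,ys])[:,2],[50,90]))
print("reel top",c.plane([[140,213]],.048))
u=d/np.linalg.norm(d); g=P[1]+.051*u; print("origin",P[1]+.056*u,"grip x=-5",g)
E
python3 m10.py
```

```text
front,butt [[ 0.6449  0.0138  0.014 ]
 [ 0.6227  0.0966  0.014 ]
 [ 0.6561 -0.0271  0.014 ]] len 0.08572676294502346
ang -74.98245751768984
fit ang -74.93347 [0.6329 0.0581]
width [-0.0122  0.0122]
tri wrist (array([0.633 , 0.0575, 0.0136]), [0.2, 0.2]) scene (array([0.6332, 0.0574, 0.0138]), [0.4, 0.4])
blue depth top z [0.0238 0.0253]
reel top [[0.7526 0.1575 0.048 ]]
origin [0.6372 0.0425 0.014 ] grip x=-5 [0.6359 0.0474 0.014 ]
```

The handle measures 85.7 mm (85 given), its axis triangulates to z = 13.7 mm (14 expected), and it points at -75°. I grasp it now.

```bash
python3 -m inch '[0,0,-0.037,-2.3,0,-1.2,0.0876, 0,0,-0.037,0,0,0,0.0876, 0.04,0,0,0,0,0,0.0876, 0.04,0,0,0,0,0,0.0876, 0.025,0,0,0,0,0,0.0876, 0,0,0,0,0,0,0.0876]'; python3 st.py
```

```text
clock: 14.82
tool_pos: [0.6351, 0.0443, 0.2308]
orientation: [160.6, 89.9, -92.7]
force: [-0.2, 0.4, -0.0]
opening: 0.0878
tcp [0.6351 0.0443 0.2308] grasp [0.6351 0.044  0.0718] in tray a [ 0.0974 -0.2739] b [0.072  0.3769] zang 106.73391934376895 down in tool deg [57.2956 -0.0428  0.1213] open 0.08779470724116505 F [-0.1916  0.4059 -0.0207] 14.825
[[-0.0001 -0.9577 -0.2879]
 [-0.0022 -0.2879  0.9577]
 [-1.      0.0007 -0.0021]]
```

```bash
python3 -m inch '[0.02,-0.0017,0.003,1.7,0,0,0.0876, 0.015,0,0,0,0,0,0.0876, 0.005,0,0,0,0,0,0.0876, 0,0,0,0,0,0,0.0876]'; python3 st.py
```

```text
clock: 15.32
tool_pos: [0.6375, 0.0481, 0.1933]
orientation: [-125.4, 89.7, -19.9]
force: [0.0, 0.7, 0.3]
opening: 0.0873
tcp [0.6375 0.0481 0.1933] grasp [0.6382 0.0479 0.0343] in tray a [ 0.101  -0.2705] b [0.0745 0.3812] zang 105.49130189488946 down in tool deg [57.2952  0.2172  0.1544] open 0.08734546955568147 F [0.0404 0.6925 0.3444] 15.325
[[ 0.0044 -0.9637 -0.2671]
 [-0.0016 -0.2671  0.9637]
 [-1.     -0.0038 -0.0027]]
```

```bash
python3 -m inch '[0.007,0.002,0,0.5,0,0,0.0876, 0.0035,0,0,0,0,0,0.0876, 0,0,0,0,0,0,0.0876]'; python3 st.py | head -1; python3 -m inch '[0,0,0,0,0,0,0.01, 0,0,0,0,0,0,0.01, 0,0,0,0,0,0,0.01, 0,0,0,0,0,0,0.01, 0,0,0,0,0,0,0.01, 0,0,0,0,0,0,0.01, 0,0,0,0,0,0,0.01]'; python3 st.py|head -1
```

```text
clock: 15.7
tool_pos: [0.636, 0.0476, 0.1837]
orientation: [-112.6, 89.6, -7.6]
force: [-1.0, 0.2, 0.3]
opening: 0.0878
tcp [0.636  0.0476 0.1837] grasp [0.637  0.0475 0.0247] in tray a [ 0.0998 -0.2707] b [0.0734 0.3806] zang 105.00626697757573 down in tool deg [57.2945  0.353   0.1466] open 0.0877901950769704 F [-0.9647  0.2259  0.2785] 15.7
clock: 16.58
tool_pos: [0.6361, 0.0476, 0.1842]
orientation: [-110.9, 89.6, -5.9]
force: [0.7, 0.3, 0.9]
opening: 0.0238
tcp [0.6361 0.0476 0.1842] grasp [0.6373 0.0475 0.0252] in tray a [ 0.1    -0.2707] b [0.0736 0.3807] zang 105.01544360647333 down in tool deg [57.2943  0.3845  0.1468] open 0.023841294616371436 F [0.717  0.3479 0.8676] 16.575
```

```bash
python3 -m inch '[-0.01,0,0,0,0,0,0.01, -0.03,0,0,0,0,0,0.01, -0.04,0,0,0,0,0,0.01, -0.04,0,0,0,0,0,0.01, -0.03,0,0,0,0,0,0.01, 0,0,0,0,0,0,0.01]'; python3 st.py; python3 look.py wrist 11 >/dev/null;python3 look.py side 11 >/dev/null
```

```text
clock: 17.32
tool_pos: [0.6349, 0.0476, 0.3419]
orientation: [-112.1, 89.5, -7.1]
force: [0.6, 0.6, -0.5]
opening: 0.0238
tcp [0.6349 0.0476 0.3419] grasp [0.6361 0.0474 0.1829] in tray a [ 0.0989 -0.2707] b [0.0725 0.3804] zang 105.02761507490065 down in tool deg [57.294   0.4206  0.1706] open 0.02383358437373575 F [ 0.6018  0.634  -0.5352] 17.325
[[ 0.0079 -0.9658 -0.2593]
 [-0.001  -0.2593  0.9658]
 [-1.     -0.0073 -0.003 ]]
```

View pics/wrist_11.png

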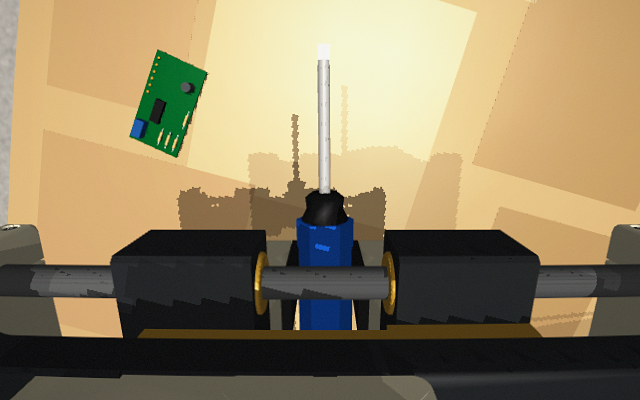

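View pics/side_11.png

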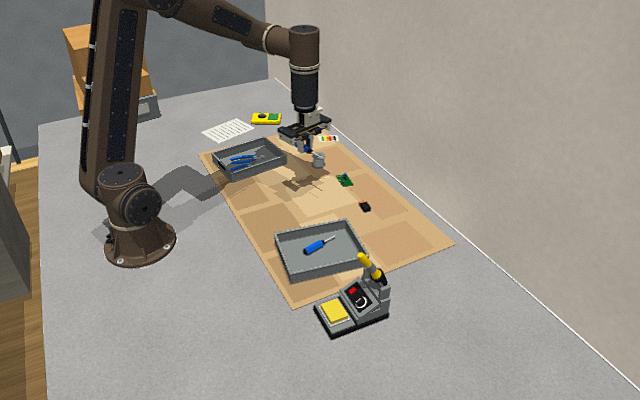

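```bash
python3 - <<'E'
from h import *
np.set_printoptions(precision=4,suppress=True)
o=dict(np.load("obs_11.npz"))
yy,xx=np.mgrid[0:400,0:640]; uv=np.c_[xx.ravel(),yy.ravel()]
T=np.array([.505,-.317]);a=np.radians(-9);R3=np.array([[np.cos(a),np.sin(a)],[-np.sin(a),np.cos(a)]])
for f in ("scene_5","side_11"):
    c=load("s",f+".npz"); P=c.pts(uv); ok=(c.depth.ravel()>0)&(P[:,1]<-.42)&(P[:,1]>-.8)&(P[:,0]>.25)&(P[:,0]<.8)
    for lo,hi in ((.06,.1),(.1,.15),(.15,.26)):
        k=ok&(P[:,2]>lo)&(P[:,2]<hi)
        if k.sum(): print(f,lo,k.sum(),"x",np.percentile(P[k,0],[1,99]),"y",np.percentile(P[k,1],[1,99]))
    g=(c.depth.ravel()>0)&(np.ptp(c.color.reshape(-1,3).astype(int),axis=1)<25)&(P[:,2]>.042)&(P[:,2]<.054)&(P[:,1]<-.2)&(P[:,1]>-.44)&(P[:,0]>.36)&(P[:,0]<.65)
    r=cv2.minAreaRect(P[g][:,:2].astype(np.float32)); print("trayb",r)
    for st,ce,m in blobs(blue(c.color),60):
        ys,xs=np.nonzero(m); Q=c.plane(np.c_[xs,ys],.022)[:,:2]
        if Q[:,1].mean()<-.2:
            r=cv2.minAreaRect(Q.astype(np.float32)); q=(Q-T)@R3.T; print("neigh",r,"tray y",np.percentile(q[:,1],[1,99]),"x",np.percentile(q[:,0],[1,99]))
E
```

```text
scene_5 0.06 422 x [0.475  0.5797] y [-0.6185 -0.5124]
scene_5 0.1 274 x [0.525  0.5685] y [-0.6127 -0.5187]
scene_5 0.15 192 x [0.4822 0.5369] y [-0.5754 -0.5558]
trayb ((0.5060286521911621, -0.31661736965179443), (0.19682475924491882, 0.25622230768203735), 80.79556274414062)
neigh ((0.49071329832077026, -0.29066595435142517), (0.06938327103853226, 0.023480253294110298), 11.046098709106445) tray y [0.0038 0.0448] x [-0.0482  0.011 ]
side_11 0.06 1046 x [0.4695 0.5563] y [-0.6233 -0.5138]
side_11 0.1 310 x [0.5218 0.5643] y [-0.6167 -0.5222]
side_11 0.15 199 x [0.4752 0.5325] y [-0.5805 -0.5597]
trayb ((0.506611704826355, -0.31696802377700806), (0.19889897108078003, 0.2546880841255188), 81.11481475830078)
neigh ((0.497873455286026, -0.29182344675064087), (0.07539350539445877, 0.03022003173828125), 9.582061767578125) tray y [0.0005 0.0469] x [-0.0421  0.0223]
```

```bash
python3 -m inch '[0,0.0298,-0.045,0,0,0,0.01,0,0.0298,-0.045,0,0,0,0.01,0,0.0298,-0.045,0,0,0,0.01,0,0.0298,-0.045,0,0,0,0.01,0,0.0298,-0.045,0,0,0,0.01,0,0.0298,-0.045,0,0,0,0.01,0,0.0298,-0.045,0,0,0,0.01,0,0,0,0,0,0,0.01]'; python3 st.py
```

```text
clock: 18.42
tool_pos: [0.5076, -0.3202, 0.3286]
orientation: [74.5, 89.1, 179.6]
force: [-0.0, 0.5, -0.8]
opening: 0.0238
tcp [ 0.5076 -0.3202  0.3286] grasp [ 0.5052 -0.3202  0.1696] in tray a [-0.0758 -0.6196] b [ 0.0007 -0.0031] zang 105.1085281524878 down in tool deg [57.2893 -0.8279 -0.2297] open 0.02376079994094366 F [-0.0399  0.5211 -0.7667] 18.425
[[-0.015  -0.9653 -0.2606]
 [ 0.0001 -0.2607  0.9654]
 [-0.9999  0.0144  0.004 ]]
```

```bash
python3 -m inch '[0,0,0,-9.4,0,0,0.01,0,0,0,-9.4,0,0,0.01,0,0,0,-9.4,0,0,0.01,0,0,0,-9.4,0,0,0.01,0,0,0,-9.4,0,0,0.01,0,0,0,-9.4,0,0,0.01,0,0,0,-9.4,0,0,0.01,0,0,0,0,0,0,0.01]'; python3 st.py;  python3 look.py wrist 12 >/dev/null
```

```text
clock: 19.42
tool_pos: [0.5061, -0.3159, 0.3185]
orientation: [-5.2, 88.2, 167.7]
force: [0.3, -0.4, -0.8]
opening: 0.0239
tcp [ 0.5061 -0.3159  0.3185] grasp [ 0.5011 -0.3148  0.1595] in tray a [-0.0793 -0.6137] b [-0.0042  0.0016] zang 172.95645818752334 down in tool deg [57.2661  0.1677 -1.837 ] open 0.02388532257508577 F [ 0.2763 -0.4063 -0.8312] 19.425
[[-0.0315 -0.1227 -0.9919]
 [ 0.0068 -0.9924  0.1226]
 [-0.9995 -0.0029  0.0321]]
```

View pics/wrist_12.png

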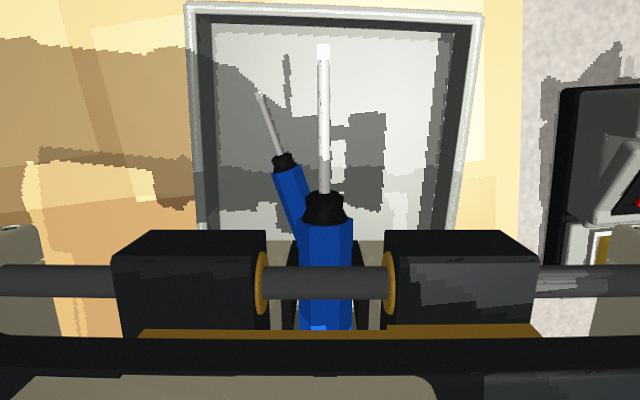

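```bash
python3 -m inch '[0,0.023,0,2,1.8,0,0.01,0,0.023,0,0,0,0,0.01,0.04,0,0,0,0,0,0.01,0.025,0,0,0,0,0,0.01,0,0,0,0,0,0,0.01]'; python3 st.py;  python3 look.py wrist 13 >/dev/null; python3 - <<'E'
from h import *
np.set_printoptions(precision=4,suppress=True)
o=dict(np.load("obs_13.npz")); c=load("w","wrist_13.npz",o)
yy,xx=np.mgrid[0:400,0:640]; uv=np.c_[xx.ravel(),yy.ravel()]
P=c.pts(uv); ok=(c.depth.ravel()>0)&(uv[:,1]<230)
T=np.array([.505,-.317]);a=np.radians(-9);R3=np.array([[np.cos(a),np.sin(a)],[-np.sin(a),np.cos(a)]])
k=ok&(P[:,2]>.04)&(P[:,2]<.056); q=(c.plane(uv[k],.048)[:,:2]-T)@R3.T
for s in(1,-1):
    z=q[(s*q[:,1]>.07)&(q[:,0]<.1)]; print("rim side",s,len(z),z.mean(0) if len(z) else 0, np.polyfit(z[:,0],z[:,1],1) if len(z)>20 else 0)
k=ok&(P[:,2]<.02)&(np.ptp(c.color.reshape(-1,3).astype(int),axis=1)<30); q2=(P[:,:2]-T)@R3.T; k&=(abs(q2[:,0])<.1)&(abs(q2[:,1])<.08); print("floor",np.median(P[k,2]),k.sum())
E
```

```text
clock: 20.1
tool_pos: [0.4997, -0.3612, 0.2505]
orientation: [-62.6, 89.8, 107.2]
force: [0.5, 0.0, -0.0]
opening: 0.0238
tcp [ 0.4997 -0.3612  0.2505] grasp [ 0.4996 -0.3607  0.0915] in tray a [-0.0864 -0.6591] b [ 0.0015 -0.044 ] zang 169.70881960555047 down in tool deg [57.2955  0.1544 -0.0802] open 0.02376158936922238 F [ 0.4819  0.0108 -0.0429] 20.1
[[-0.0009 -0.1787 -0.9839]
 [ 0.0029 -0.9839  0.1787]
 [-1.     -0.0027  0.0014]]
rim side 1 3451 [0.0579 0.0914] [-0.0034  0.0916]
rim side -1 7023 [ 0.0503 -0.1496] [ 0.4803 -0.1738]
floor 0.006677381522157147 37140
```

View pics/wrist_13.png

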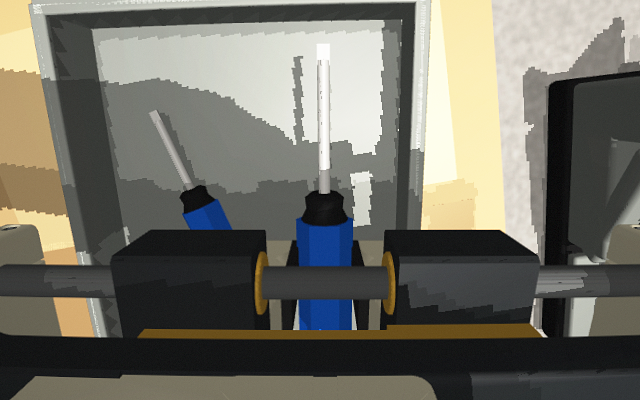

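```bash
python3 -m inch '[0.03,0.001,0,0,0,0,0.01,0.018,0,0,0,0,0,0.01,0,0,0,0,0,0,0.01]'; python3 st.py
```

```text
clock: 20.52
tool_pos: [0.502, -0.3624, 0.2063]
orientation: [-173.7, 89.7, -4.1]
force: [-0.3, 0.5, -0.3]
opening: 0.0234
tcp [ 0.502  -0.3624  0.2063] grasp [ 0.5029 -0.3625  0.0473] in tray a [-0.0833 -0.6613] b [ 0.005  -0.0453] zang 169.63509779677105 down in tool deg [57.2949  0.0341  0.3104] open 0.02339200578447046 F [-0.3297  0.5483 -0.2637] 20.525
[[ 0.0054 -0.1799 -0.9837]
 [-0.0004 -0.9837  0.1799]
 [-1.     -0.0006 -0.0054]]
```

```bash
python3 -m inch '[0.011,0,0,0,-0.3,0,0.01,0.0055,0,0,0,0,0,0.01,0,0,0,0,0,0,0.01]'; python3 st.py
```

```text
clock: 20.9
tool_pos: [0.5031, -0.3627, 0.1911]
orientation: [175.4, 89.8, -14.9]
force: [-0.2, 0.3, -0.4]
opening: 0.0237
tcp [ 0.5031 -0.3627  0.1911] grasp [ 0.5036 -0.3628  0.0321] in tray a [-0.0827 -0.6617] b [ 0.0058 -0.0455] zang 169.63808960502078 down in tool deg [57.2955 -0.0136  0.1711] open 0.023667347982376363 F [-0.1746  0.264  -0.3637] 20.9
[[ 0.0029 -0.1799 -0.9837]
 [-0.0008 -0.9837  0.1799]
 [-1.      0.0002 -0.003 ]]
```

```bash
python3 -m inch '[0.003,0,0,0,0,0,0.01,0,0,0,0,0,0,0.01]'; python3 -m inch '[0,0,0,0,0,0,0.028, 0,0,0,0,0,0,0.032, 0,0,0,0,0,0,0.034,0,0,0,0,0,0,0.036]'; python3 st.py|head -1; python3 -m inch '[-0.012,0,0,0,0,0,0.036, -0.03,0,0,0,0,0,0.036, -0.05,0,0,0,0,0,0.04, -0.05,0,0,0,0,0,0.05, 0,0,0,0,0,0,0.05]'; python3 look.py wrist 14 >/dev/null
```

```text
clock: 21.15
tool_pos: [0.5034, -0.3628, 0.1885]
orientation: [173.0, 89.8, -17.3]
force: [0.1, 0.3, -0.8]
opening: 0.0237
clock: 21.65
tool_pos: [0.5035, -0.3629, 0.189]
orientation: [172.0, 89.7, -18.4]
force: [-0.1, -0.2, 0.5]
opening: 0.0355
tcp [ 0.5035 -0.3629  0.189 ] grasp [ 0.5042 -0.3631  0.03  ] in tray a [-0.0821 -0.6621] b [ 0.0064 -0.0457] zang 169.63956313091262 down in tool deg [57.2951 -0.038   0.2698] open 0.03554451443214301 F [-0.083  -0.1717  0.4949] 21.65
clock: 22.28
tool_pos: [0.5029, -0.3629, 0.3386]
orientation: [162.3, 89.7, -28.0]
force: [0.1, -0.1, -0.0]
opening: 0.0492
```

View pics/wrist_14.png

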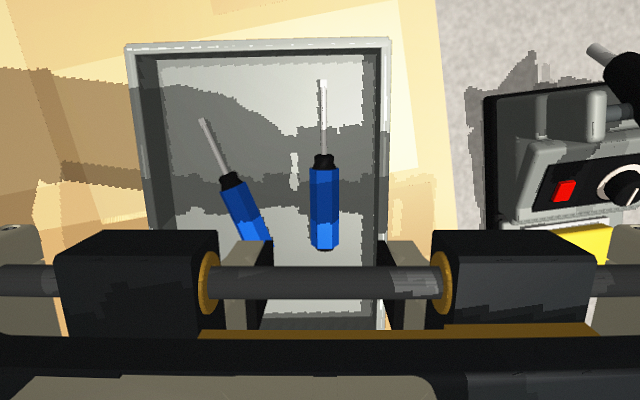

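The screwdriver lies flat in tray_b (tip at (322,82), butt at (323,248)), clear of the other one. I back off and run the final checks.

```bash
python3 -m inch '[-0.03,-0.05,0,0,0,0,0.05, -0.02,-0.05,0,0,0,0,0.05, 0,-0.05,0,0,0,0,0.05, 0,-0.05,0,0,0,0,0.05, 0,-0.05,0,0,0,0,0.05, 0,0,0,0,0,0,0.05, 0,0,0,0,0,0,0.05]'; python3 look.py scene 15 >/dev/null; python3 look.py side 15 >/dev/null; python3 - <<'E'
from h import *
np.set_printoptions(precision=4,suppress=True)
TA=(np.array([.505,.304]),7);TB=(np.array([.5055,-.317]),-9)
def fr(Q,T): a=np.radians(T[1]);return (Q-T[0])@np.array([[np.cos(a),np.sin(a)],[-np.sin(a),np.cos(a)]]).T
c=load("w","wrist_14.npz",dict(np.load("obs_14.npz")))
P=c.plane([[322,82],[323,248]],.018); print("screw tip/butt in tray b",fr(P[:,:2],TB),"len",np.linalg.norm(P[0]-P[1]),"depth z",c.pts([[322,88],[322,200],[323,235]])[:,2])
c=load("w","wrist_9.npz",dict(np.load("obs_9.npz")))
P=c.plane([[324,82],[326,238]],.0125); print("cutters tip/butt in tray a",fr(P[:,:2],TA),np.linalg.norm(P[0]-P[1]),"z",c.pts([[324,90],[305,190],[348,190],[342,230]])[:,2])
# bystanders before/after
s0=load("s","scene0.npz");s1=load("s","scene_15.npz")
def cen(c,box,lo,hi):
    x0,x1,y0,y1=box;h=cv2.cvtColor(c.color,cv2.COLOR_RGB2HSV)[y0:y1,x0:x1];m=cv2.inRange(h,lo,hi);y,x=np.nonzero(m);return np.array([[x.mean()+x0,y.mean()+y0]]),len(x)
for n,b,lo,hi in (("board",(295,345,260,300),(40,80,30),(85,255,255)),("battery",(258,290,222,250),(0,150,60),(14,255,255)),("reel",(360,395,280,318),(0,0,0),(180,50,255))):
    a,b2=[cen(c,b,lo,hi) for c in (s0,s1)]; print(n,a,b2,np.linalg.norm(s0.plane(a[0],.01)-s1.plane(b2[0],.01)))
o=dict(np.load("obs_15.npz"));print(o["clock"],o["qvel"],o["force"])
E
```

```text
clock: 23.2
tool_pos: [0.5463, -0.1096, 0.3838]
orientation: [-0.9, 89.7, 168.6]
force: [0.6, 0.3, 0.5]
opening: 0.0499
screw tip/butt in tray b [[ 0.0985 -0.046 ]
 [-0.0444 -0.0433]] len 0.14283921872787247 depth z [0.0199 0.0284 0.0294]
cutters tip/butt in tray a [[ 0.0207 -0.0352]
 [-0.112  -0.0374]] 0.1326854115542356 z [0.016  0.0182 0.0184 0.0176]
board (array([[318.53  , 279.3211]]), 383) (array([[318.5155, 279.4197]]), 386) 0.0002871718774061835
battery (array([[276.2, 238.2]]), 5) (array([[276.    , 238.3846]]), 13) 0.0007993710516630733
reel (array([[376.7298, 298.9756]]), 533) (array([[376.7905, 298.8087]]), 549) 0.0004882920927910619
23.25 [-1.1741 -0.0484  0.2087  0.068  -0.0131 -0.0057] [0.1555 0.3458 1.2148]
```

View pics/scene_15.png

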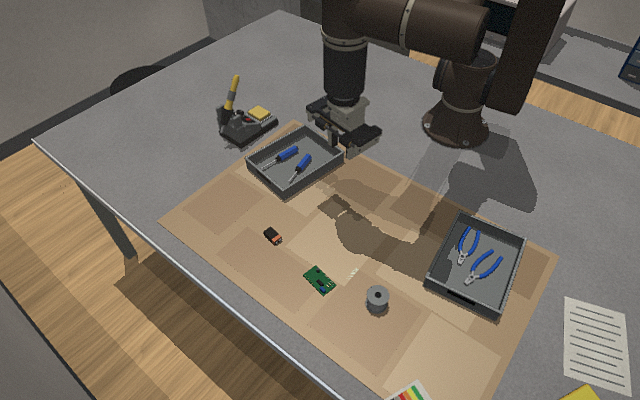

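The scene view shows two screwdrivers in tray_b (about (288,160)) and two pairs of cutters in tray_a (about (475,255)). The bystanders have not moved and the arm is clear of everything, so I hand the job in.

```bash
python3 -m inch '[0,0,0,0,0,0,0.05,0,0,0,0,0,0,0.05,0,0,0,0,0,0,0.05]'; python3 -c "
from plant import ctrl
print(ctrl.close_job())"
```

```text
clock: 23.68
tool_pos: [0.5458, -0.1126, 0.3836]
orientation: [1.6, 89.7, 170.9]
force: [-0.1, 0.5, 0.1]
opening: 0.0503
the job is handed in; nothing more can be done
None
```

The side cutters are now in the left tray (tray_a) beside the other cutters, and the screwdriver is in the right tray (tray_b) beside the other screwdriver. I lowered each one to the tray floor before opening the fingers, and handed the job in at 23.7 s.

- **Positions:** both tools lie flat and well inside the walls. The highest point I read was 29 mm above the bench, against a rim at 48 mm. The cutters measured 132.7 mm long and the screwdriver 142.8 mm, close to the 134 and 145 mm given.
- **Surroundings:** the solder reel, battery and circuit board shifted by under 1 mm in the images, which is measuring noise. The tools already in the trays still look in place, though I judged that by eye and did not measure them again.
- **Disagreements:**
  - The side camera placed things a few millimetres higher than the scene and wrist cameras, so I relied on those two.
  - One tray-edge fit failed in the last look at tray_a. An edge fit on tray_b's outer wall mixed in other points, so I did not use it.
- **Change of plan:** my first way of laying the cutters would have put a finger on the other pair's jaws, so I turned them half round before lowering them.

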